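# Read in three vials with the touch wand

### The job

Take the orange touch wand from its holder and read in the vials: touch its brass tip to the steel stud in front of the red-capped vial, then the yellow, then the green, each time pressing the sprung stud gently down about halfway and holding it there for a second. Do not press the stud in front of the blue-capped vial, and leave all four vials standing where they are. Finally hang the wand back upright in the holder's fork, its collar resting on the fork, and let go.

Things in the scene. Friction and masses are not known exactly. Their poses are not given: they have to be found in the camera images.
- wand: upright touch wand, 60 g. Origin: centre of the underside of its black collar (32 mm across, 6 mm thick), own z up along the wand. Above: orange square grip 20 x 20 mm with black ribs (flats face own x and y) from 6 to 75 mm over the origin, black end knob to 81 mm. Below: steel shaft 9 mm across, brass ferrule 11 mm across, 6 mm round brass tip ending 82 mm under the origin
- wand_tip (a point): lowest point of the wand's round brass tip, 82 mm below the wand's origin
- holder: fixed grey holder. Origin: on the worktop under the place where the wand hangs. Own -x is the open end of the fork. Foot 100 x 80 mm, 10 mm thick; post behind at own x = 33 to 47 mm; no part higher than 109 mm
- holder_seat (a point): where the collar's underside rests: top of the fork, 105 mm above the worktop. Between the fork's two arms a 16 mm wide slot runs along the holder's own x, from -27 (open end) to +17 mm; 4 mm high lips stand on the arms' ends at x = -27 to -23 mm. The wand can be lifted straight up out of the slot and lowered straight down into it
- reading_tray: fixed aluminium plate 116 (own x) x 228 (own y) mm, 8 mm thick, with a 16 mm high back edge; origin at the centre of its underside; it carries the four stations side by side, 52 mm apart along own y
- station_red: fixed white block 96 (own x) x 46 (own y) x 12 mm on the tray, with a red bezel ring (30 mm across, 2.5 mm high) round its stud; origin at the centre of its underside, 8 mm above the worktop. Stud centre at own x = -26 mm (robot's side), vial stands at own x = +24 mm
- stud_red_top (a point): centre of the flat top of the red station's spring-loaded steel stud, 16 mm across; 30.5 mm above the worktop when not pressed, 8 mm above its red bezel; moves down with it
- stud_red (a joint): how far the red station's stud is pressed down, 0 (free) to 0.007 m; spring 0.7 N per mm, springs back
- vial_red_42: loose glass vial with a red cap, 27x27x60 mm, standing upright on the red station behind its stud; origin at the centre of its underside, own z up
- station_yellow: fixed white block 96 (own x) x 46 (own y) x 12 mm on the tray, with a yellow bezel ring (30 mm across, 2.5 mm high) round its stud; origin at the centre of its underside, 8 mm above the worktop. Stud centre at own x = -26 mm (robot's side), vial stands at own x = +24 mm
- stud_yellow_top (a point): centre of the flat top of the yellow station's spring-loaded steel stud, 16 mm across; 30.5 mm above the worktop when not pressed, 8 mm above its yellow bezel; moves down with it
- stud_yellow (a joint): how far the yellow station's stud is pressed down, 0 (free) to 0.007 m; spring 0.7 N per mm, springs back
- vial_yellow_35: loose glass vial with a yellow cap, 31x31x64 mm, standing upright on the yellow station behind its stud; origin at the centre of its underside, own z up
- station_green: fixed white block 96 (own x) x 46 (own y) x 12 mm on the tray, with a green bezel ring (30 mm across, 2.5 mm high) round its stud; origin at the centre of its underside, 8 mm above the worktop. Stud centre at own x = -26 mm (robot's side), vial stands at own x = +24 mm
- stud_green_top (a point): centre of the flat top of the green station's spring-loaded steel stud, 16 mm across; 30.5 mm above the worktop when not pressed, 8 mm above its green bezel; moves down with it
- stud_green (a joint): how far the green station's stud is pressed down, 0 (free) to 0.007 m; spring 0.7 N per mm, springs back
- vial_green_17: loose glass vial with a green cap, 26x26x57 mm, standing upright on the green station behind its stud; origin at the centre of its underside, own z up
- station_blue: fixed white block 96 (own x) x 46 (own y) x 12 mm on the tray, with a blue bezel ring (30 mm across, 2.5 mm high) round its stud; origin at the centre of its underside, 8 mm above the worktop. Stud centre at own x = -26 mm (robot's side), vial stands at own x = +24 mm
- stud_blue_top (a point): centre of the flat top of the blue station's spring-loaded steel stud, 16 mm across; 30.5 mm above the worktop when not pressed, 8 mm above its blue bezel; moves down with it
- stud_blue (a joint): how far the blue station's stud is pressed down, 0 (free) to 0.007 m; spring 0.7 N per mm, springs back
- vial_blue_21: loose glass vial with a blue cap, 24x24x50 mm, standing upright on the blue station behind its stud; origin at the centre of its underside, own z up
There are look-alikes about, which are no part of the job. What is shaped like the wand but white is not meant.

How it is judged:
By the outcome, as a careful person would: the job done as asked, in the order asked, and still so for the second after the job is handed in, with the robot touching nothing.
It also fails if it takes over 64 s, if anything falls off the work surface, if the arm or the gripper's body presses on something with over 40 N, if the wrist force passes 120 N, or if a joint passes its speed limit or range.

### The arm

A 6-joint arm with a two-finger parallel gripper is mounted at the origin on a cart in front of the work surface, level with it; the furniture and walls round the work are solid. World frame = base frame: x ahead of the robot, y to its left, z up, the work surface at z = 0. Lengths are in mm, angles in rad, forces in N, time in s.
With the tool pointing down it reaches from about 200 to 875 mm from the base axis. Payload 3.4 kg.
Tool frame: the origin (TCP) lies midway between the tips of the shut fingers; the grasp point (between the pads) lies 19 mm behind it (arm.pinch_z is the distance from the TCP to the grasp point, in mm); z points along the fingers, y is the direction in which the jaws open and shut (so a half turn about z gives the same grasp; the last joint's range is limited). The gripper opens to 94 mm and grips with 3 to 60 N. Pads are 16 mm wide; open, the fingers measure 119 mm over their backs; the gripper's body (75 mm by 177 mm) begins 78 mm behind the grasp point.
Start: joints at [-1.222, 0.276, 1.505, -0, 1.361, -0.121], TCP at [260.313, -512.741, 205.493] pointing down, gripper open.
Joint ranges: [-2.89, 2.89], [-0.75, 2.08], [0.22, 2.7], [-1.18, 4.32], [0.11, 2.71], [-2.7, 2.7]. Speed limits (rad/s): [2.57, 2.57, 3.14, 3.14, 3.14, 3.14].

### API

Orientations are given as a unit quaternion [x, y, z, w].
In Python, from rig import arm, optics gives the robot as it stands.
- The arm moves only by the shell command python3 -m handwheel 'ROWS' [OPENING] [FORCE]. ROWS is JSON, a list of rows, each an object of numbers: "tx", "ty", "tz": the shift along the world's x, y, z in m; "twist": the turn about the world's z in rad. A call has 1 to 20 rows; each row is the pose to reach, as a shift and turn from the pose measured when the call began; what a row does not reach only later rows make up. A row lasts 1/12 s, in which the tool goes at most 41.7 mm and 7.16 degrees, less where a joint would pass 70% of its speed; a pose out of reach is approached as far as the arm can. A call with a gripper value outside its range is refused whole. OPENING is the finger opening in m, from 0 to 0.094, set as the call begins (- or left out, the last holds). The fingers move at their own pace and stop on an object; FORCE is the grip in N (left out, the last holds). Time passes only in rows, so rows that repeat a pose let the fingers close. It gives the time, the measured TCP pose, the force and the opening at its end, in the units of the state.
- arm.state(): the state, without advancing time (a new reading comes with each control period).
- optics.snapshot(name): name is "scene" or "top" or "wrist"; returns a dict with "frame" (420x560x3 uint8, red, green, blue), "vfov" (degrees; the focal length in pixels is half the picture's height over the tangent of half this angle, whatever the lens; pixels are square), "cx", "cy" (the principal point, pixels), "xyz" and "orientation" of the camera in the world. Camera axes: x right, y down, z forward; pixel columns grow to the right and rows downward; lengths in mm; the calibration is good to about 2 mm. The wrist camera is an equidistant fisheye: a pixel r from the principal point sees the ray r / f radians off the axis. A picture is of the moment at which its call begins. There is no depth.
- arm.hand_in(): hands the job in, once; it reports no verdict.
The state is a dict: "time": time; "joint_positions": joint angles; "joint_vel": joint speeds; "joint_efforts": joint torques, N m; "tcp_pos": TCP position; "tool_rot": TCP orientation; "contact_force": force on the tool from outside, world axes, zero at the start; "ft_torque": the same for the moment, N m; "grip_width": finger opening in mm.
Only numpy, scipy, OpenCV 4.12 (cv2) and the standard library are available. Lean on these libraries where they do the work, as an engineer would, in place of code of your own. Each camera call takes 0.05 s, during which the arm holds its last target. There are 200 camera calls.

## Working session

There is one attempt and no reset: what is moved stays moved. The work goes in short steps, Python scripts to look and compute and a shell command to move; the robot and the scene stay as the last step left them, time stands still between calls to the robot, and variables do not carry over. Pictures are saved under pics/ and viewed, about 8 in all and at most 12, crops included, and the job is handed in when it is done.

```bash
mkdir -p pics; ls; python3 - <<'E'
from rig import arm, optics
import cv2
s=arm.state(); print(s['time'],s['tcp_pos'],s['tool_rot'],s['grip_width'])
for n in ('scene','top'):
    d=optics.snapshot(n); print(n,d['vfov'],d['cx'],d['cy'],d['xyz'],d['orientation'])
    cv2.imwrite(f'pics/{n}0.png',d['frame'][:,:,::-1])
E
```

```text
pics
0.0 [ 260.11051853 -512.19193592  204.66280682] [ 9.72537703e-01  2.32743798e-01 -1.00302752e-04 -8.54814444e-04] 93.8705256135262
scene 46.46566079486142 285.8714299235272 213.50521658573948 [-158.61825539 -270.55864648  647.15299659] [ 0.79552393 -0.40686347  0.20386129 -0.40005546]
top 52.42036643830073 282.35342082606235 204.712453973337 [329.38681737 159.7985567  915.76597834] [ 0.70978791 -0.70125641  0.04803243 -0.04618939]
```

View pics/top0.png

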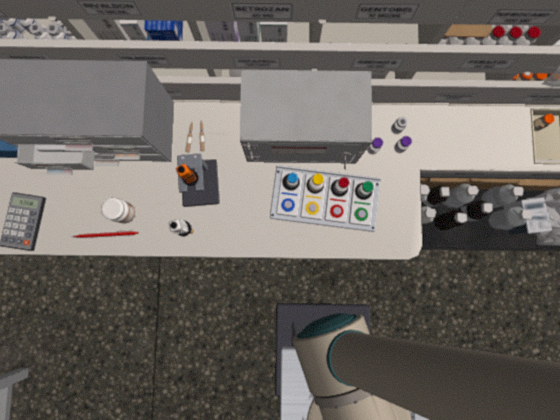

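View pics/scene0.png

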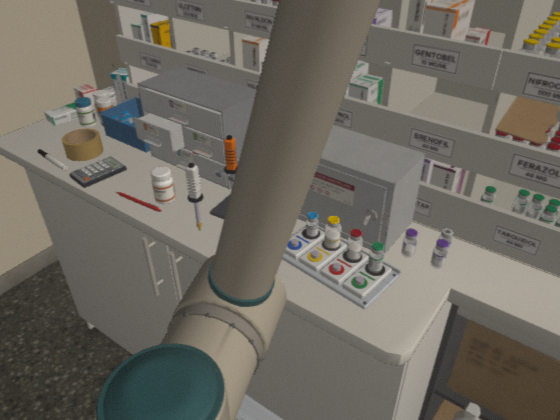

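The top view shows the orange wand in its holder at about (187,172) and the white decoy at (180,226). The studs run blue (288,204), yellow (312,208), red (337,211), green (361,214). Next I'll turn these into positions.

```bash
cat > h.py <<'E'
import numpy as np, cv2
from scipy.spatial.transform import Rotation as R
def ray(d,u,v,fish=False):
    f=d['frame'].shape[0]/2/np.tan(np.radians(d['vfov']/2))
    x,y=(u-d['cx']),(v-d['cy'])
    if fish:
        r=np.hypot(x,y); t=r/f; c=np.array([np.sin(t)*x/max(r,1e-9),np.sin(t)*y/max(r,1e-9),np.cos(t)])
    else: c=np.array([x/f,y/f,1])
    return R.from_quat(d['orientation']).apply(c)
def plane(d,u,v,z,fish=False):
    r=ray(d,u,v,fish); o=np.array(d['xyz']); return o+r*(z-o[2])/r[2]
HUE={'red':[(0,6),(172,180)],'yellow':[(22,34)],'green':[(55,90)],'blue':[(100,125)],'orange':[(7,16)]}
def blobs(d,col,amin=15,s=110,v=60):
    h=cv2.cvtColor(d['frame'],cv2.COLOR_RGB2HSV)
    m=sum(cv2.inRange(h,(a,s,v),(b,255,255)) for a,b in HUE[col])
    n,l,st,c=cv2.connectedComponentsWithStats(m)
    return [(st[i].tolist(),c[i].round(1).tolist()) for i in range(1,n) if st[i][4]>=amin],m
E
python3 - <<'E'
from rig import arm, optics
from h import *
d=optics.snapshot('top')
for col in ('blue','yellow','red','green'):
    for st,c in blobs(d,col)[0]:
        if 270<c[0]<380 and 165<c[1]<230: print(col,st,c,plane(d,*c,22.5).round(1),'cap',plane(d,*c,75).round(1))
for st,c in blobs(d,'orange')[0]:
    if 150<c[0]<220: print('orange',st,c,plane(d,*c,150).round(1))
for p in [(271,215),(375,231),(279,167),(379,181)]: print(p,plane(d,*p,8).round(1))
for p in [(180,155),(202,156),(178,189),(203,191)]: print('foot',p,plane(d,*p,10).round(1))
c=d['frame'][120:250,150:280]; cv2.imwrite('pics/c1.png',cv2.resize(c[:,:,::-1],None,fx=4.6,fy=4.6,interpolation=cv2.INTER_CUBIC))
E
```

```text
blue [287, 173, 11, 10, 77] [292.0, 177.5] [508.  138.3  22.5] cap [497.5 139.6  75. ]
blue [282, 199, 12, 12, 70] [287.4, 204.8] [449.2 147.5  22.5] cap [442.1 148.2  75. ]
yellow [313, 173, 11, 12, 94] [317.9, 178.6] [506.3  83.1  22.5] cap [495.9  87.6  75. ]
yellow [306, 202, 13, 13, 82] [311.9, 207.8] [443.4  95.7  22.5] cap [436.7  99.5  75. ]
red [339, 177, 10, 11, 82] [343.4, 182.1] [499.4  28.8  22.5] cap [489.4  36.5  75. ]
red [331, 199, 14, 3, 18] [337.9, 199.8] [461.2  40.7  22.5] cap [453.4  47.7  75. ]
red [330, 205, 13, 13, 82] [336.0, 210.9] [437.5  44.9  22.5] cap [431.1  51.6  75. ]
green [363, 182, 10, 10, 77] [367.5, 186.2] [491.2 -22.4  22.5] cap [481.7 -11.7  75. ]
green [355, 208, 12, 12, 60] [360.4, 214.0] [431.5  -6.6  22.5] cap [425.5   3.2  75. ]
orange [176, 164, 21, 19, 207] [186.3, 173.6] [487.3 334.6 150. ]
(271, 215) [428.7 182.2   8. ]
(375, 231) [397.1 -39.9   8. ]
(279, 167) [533.7 166.4   8. ]
(379, 181) [505.5 -50.4   8. ]
foot (180, 155) [557.2 382.   10. ]
foot (202, 156) [555.6 334.1  10. ]
foot (178, 189) [482.2 383.   10. ]
foot (203, 191) [478.5 329.1  10. ]
```

View pics/c1.png

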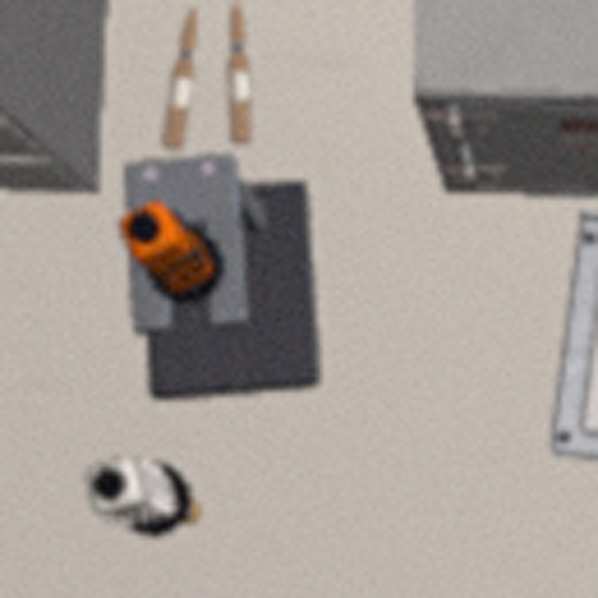

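```bash
python3 - <<'E'
from rig import arm, optics
from h import *
d=optics.snapshot('top')
q=lambda x,y,z:plane(d,150+x/4.6-.4,120+y/4.6-.4,z).round(1)
print('knob',q(145,228,186));print('collar',q(188,268,108))
for n,p in dict(tl=(125,160),tr=(238,155),bl=(135,330),br=(248,322),slotL=(172,327),slotR=(211,324)).items(): print(n,q(*p,105))
for n,p in dict(bl=(153,398),br=(318,384),tr=(308,181)).items(): print('foot',n,q(*p,10))
print('white knob',q(108,484,186),q(108,484,163))
w=optics.snapshot('wrist');print(w['vfov'],w['cx'],w['cy'],w['xyz'],w['orientation'])
# tray yaw
P=[plane(d,*c,22.5)[:2] for c in [(287.4,204.8),(311.9,207.8),(336,210.9),(360.4,214)]]
v=P[0]-P[3]; print(np.linalg.norm(v),np.degrees(np.arctan2(-v[0],v[1])))
E
```

```text
knob [487.7 335.8 186. ]
collar [487.7 335.9 108. ]
tl [534.5 365.  105. ]
tr [537.3 317.3 105. ]
bl [461.7 357.6 105. ]
br [465.6 310.5 105. ]
slotL [463.1 342.2 105. ]
slotR [464.6 325.9 105. ]
foot bl [445.2 371.   10. ]
foot br [452.8 294.5  10. ]
foot tr [549.4 302.3  10. ]
white knob [390.2 345.3 186. ] [392.1 351.2 163. ]
65.70646984690485 272.4670723763499 208.7786916619011 [ 327.51201317 -478.18063946  384.3018269 ] [ 0.84567641 -0.51815196 -0.06694139  0.10894408]
155.08528037854683 -6.541991483608436
```

```bash
python3 -m handwheel '[{"tx":0.07,"ty":0.56,"tz":0.045,"twist":-0.38},{"tx":0.07,"ty":0.56,"tz":0.045,"twist":-0.38},{"tx":0.07,"ty":0.56,"tz":0.045,"twist":-0.38},{"tx":0.07,"ty":0.56,"tz":0.045,"twist":-0.38},{"tx":0.07,"ty":0.56,"tz":0.045,"twist":-0.38},{"tx":0.07,"ty":0.56,"tz":0.045,"twist":-0.38},{"tx":0.07,"ty":0.56,"tz":0.045,"twist":-0.38},{"tx":0.07,"ty":0.56,"tz":0.045,"twist":-0.38},{"tx":0.07,"ty":0.56,"tz":0.045,"twist":-0.38},{"tx":0.07,"ty":0.56,"tz":0.045,"twist":-0.38},{"tx":0.07,"ty":0.56,"tz":0.045,"twist":-0.38},{"tx":0.07,"ty":0.56,"tz":0.045,"twist":-0.38},{"tx":0.07,"ty":0.56,"tz":0.045,"twist":-0.38},{"tx":0.07,"ty":0.56,"tz":0.045,"twist":-0.38},{"tx":0.07,"ty":0.56,"tz":0.045,"twist":-0.38},{"tx":0.07,"ty":0.56,"tz":0.045,"twist":-0.38}]'
python3 - <<'E'
from rig import arm, optics
from h import *
d=optics.snapshot('wrist'); cv2.imwrite('pics/w1.png',d['frame'][:,:,::-1]); print(d['xyz'],d['orientation'])
print(arm.state()['joint_positions'])
for col in ('blue','yellow','red','green'):
    for st,c in blobs(d,col,40)[0]: print(col,st,c,plane(d,*c,22.5,True).round(1))
E
```

```text
time: 1.58
tcp_pos: [330.0, 48.3, 250.1]
tool_rot: [0.999, 0.047, 0.0, -0.0]
contact_force: [0.3, 0.8, -0.5]
grip_width: 94.1
[404.87665322  56.3487674  429.50567647] [ 0.73404563 -0.66698962 -0.08563941  0.09469817]
[-6.69544454e-02 -1.30136375e-01  1.84657414e+00 -1.86367523e-04
  1.42542301e+00  1.41222641e+00]
blue [197, 30, 18, 17, 236] [205.2, 38.1] [511.5 151.3  22.5]
blue [192, 74, 21, 21, 193] [202.6, 84.8] [449.9 148.1  22.5]
yellow [238, 31, 21, 20, 326] [248.1, 40.5] [510.8  96.6  22.5]
yellow [234, 70, 25, 6, 44] [246.0, 72.8] [468.4  95.   22.5]
yellow [231, 81, 23, 21, 236] [242.2, 91.3] [444.5  97.5  22.5]
red [287, 41, 19, 19, 283] [296.1, 50.2] [503.6  36.2  22.5]
red [275, 78, 25, 7, 42] [287.2, 81.1] [462.4  43.4  22.5]
red [272, 89, 23, 22, 242] [283.0, 99.5] [438.7  46.3  22.5]
green [331, 54, 18, 18, 252] [339.6, 62.9] [494.5 -19.6  22.5]
green [314, 99, 20, 20, 152] [322.4, 108.8] [432.6  -3.6  22.5]
```

View pics/w1.png

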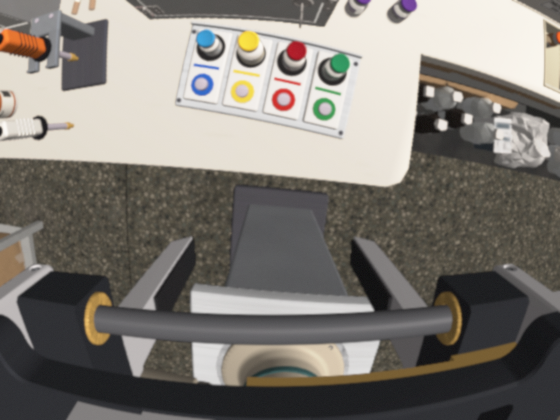

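The wrist view agrees with the top view to about 2 mm: rings at blue (202,85), yellow (242,91), red (283,100), green (323,109). The tool yaw already matches the holder, so I'll move the camera over the wand.

```bash
python3 -m handwheel '[{"tx":0.1,"ty":0.282},{"tx":0.1,"ty":0.282},{"tx":0.1,"ty":0.282},{"tx":0.1,"ty":0.282},{"tx":0.1,"ty":0.282},{"tx":0.1,"ty":0.282},{"tx":0.1,"ty":0.282},{"tx":0.1,"ty":0.282},{"tx":0.1,"ty":0.282},{"tx":0.1,"ty":0.282}]'
python3 - <<'E'
from rig import arm, optics
from h import *
d=optics.snapshot('wrist'); print(d['xyz'],d['orientation'])
b,m=blobs(d,'orange',40); print(b)
f=d['frame']; cv2.imwrite('pics/w2.png',np.vstack([cv2.resize(f[:210,100:460,::-1],(800,467),interpolation=cv2.INTER_CUBIC)]))
E
```

```text
[404.93558697  55.23482292 429.3129965 ] [ 0.73316684 -0.6679117  -0.0858151   0.09484786]
[([0, 30, 46, 29, 948], [20.9, 44.2]), ([555, 30, 5, 13, 49], [557.4, 35.2])]invalid input at $[0]: expected keys tx, ty, tz, twist
```

View pics/w2.png

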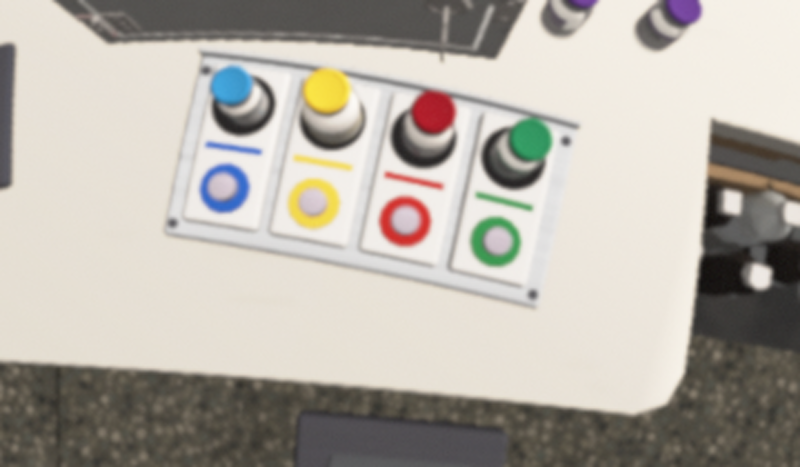

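The move was refused because every row needs all four keys. The same view, enlarged, gives stud tops at crop (222,186), (313,201), (405,219), (498,240).

```bash
python3 - <<'E'
from rig import arm, optics
from h import *
d=optics.snapshot('wrist')
for p in [(222,186),(313,201),(405,219),(498,240)]: print(plane(d,100+p[0]/2.222-.3,p[1]/2.222-.3,30.5,True).round(1))
E
python3 -m handwheel '[{"tx":0.1,"ty":0.282,"tz":0,"twist":0},{"tx":0.1,"ty":0.282,"tz":0,"twist":0},{"tx":0.1,"ty":0.282,"tz":0,"twist":0},{"tx":0.1,"ty":0.282,"tz":0,"twist":0},{"tx":0.1,"ty":0.282,"tz":0,"twist":0},{"tx":0.1,"ty":0.282,"tz":0,"twist":0},{"tx":0.1,"ty":0.282,"tz":0,"twist":0},{"tx":0.1,"ty":0.282,"tz":0,"twist":0},{"tx":0.1,"ty":0.282,"tz":0,"twist":0},{"tx":0.1,"ty":0.282,"tz":0,"twist":0}]'
python3 - <<'E'
from rig import arm, optics
from h import *
d=optics.snapshot('wrist'); print(d['xyz'],d['orientation'])
b,m=blobs(d,'orange',40); print(b)
f=d['frame']; cv2.imwrite('pics/w3.png',np.vstack([cv2.resize(f[:210,100:460,::-1],(800,467),interpolation=cv2.INTER_CUBIC)]))
E
```

```text
[450.9 148.1  30.5]
[445.   96.6  30.5]
[439.2  45.8  30.5]
[433.2  -6.1  30.5]
time: 2.57
tcp_pos: [430.4, 326.5, 249.1]
tool_rot: [0.999, 0.043, -0.001, 0.001]
contact_force: [-0.7, -0.2, 0.6]
grip_width: 94.2
[505.76852491 334.34184739 428.27832915] [ 0.73125391 -0.66979892 -0.08614828  0.09599796]
[([249, 129, 30, 32, 539], [264.0, 143.7])]
```

View pics/w3.png

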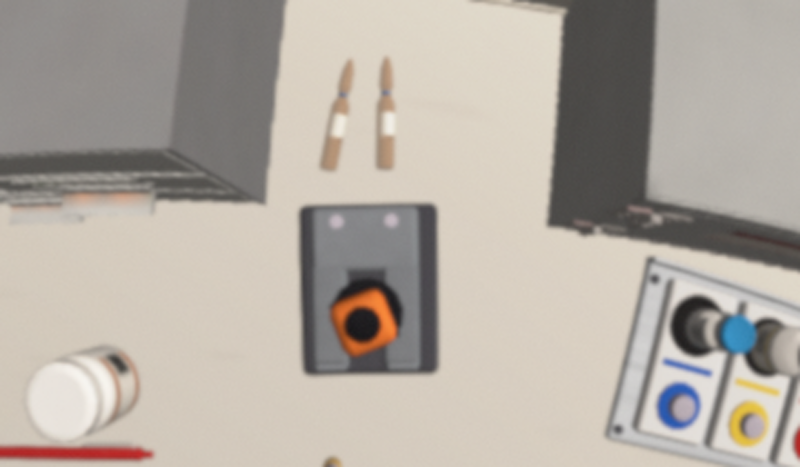

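The grip is turned about 20° in the picture, with its top corners at crop (331,311), (380,289), (399,338), (354,356). The holder is seen straight on.

```bash
python3 - <<'E'
from rig import arm, optics
from h import *
d=optics.snapshot('wrist')
q=lambda x,y,z:plane(d,100+x/2.222-.3,y/2.222-.3,z,True)
P=[q(*p,180)[:2] for p in [(331,311),(380,289),(399,338),(354,356)]]
for i in range(4):
    v=P[(i+1)%4]-P[i]; print(P[i].round(1),np.linalg.norm(v).round(1),np.degrees(np.arctan2(v[1],v[0])).round(1))
print('c',np.mean(P,0),'knob',q(362,325,186).round(1))
m=blobs(d,'orange',40,s=150,v=150)[1]; cs,_=cv2.findContours(m,cv2.RETR_EXTERNAL,cv2.CHAIN_APPROX_NONE); c=max(cs,key=cv2.contourArea)
B=cv2.boxPoints(cv2.minAreaRect(c)); W=[plane(d,*p,180,True)[:2] for p in B]
for i in range(4):
    v=W[(i+1)%4]-W[i]; print('rect',W[i].round(1),np.linalg.norm(v).round(1),np.degrees(np.arctan2(v[1],v[0])).round(1))
print('fork y', q(301,207,10).round(1),q(303,372,10).round(1),q(436,372,10).round(1))
print('slot ends', q(347,366,105).round(1),q(386,364,105).round(1))
s=arm.state(); print(s['tcp_pos'], R.from_quat(s['tool_rot']).as_matrix()[:,1], s['joint_positions'])
E
```

```text
[492.6 350.4] 18.4 -61.0
[501.5 334.3] 18.1 -153.9
[485.3 326.3] 16.7 116.9
[477.7 341.2] 17.5 31.5
c [489.28694029 338.04086481] knob [489.1 339.2 186. ]
rect [494.4 351.2] 18.3 -63.4
rect [502.6 334.8] 18.5 -153.3
rect [486.1 326.5] 18.5 116.9
rect [477.7 343. ] 18.6 26.2
fork y [543.1 383.8  10. ] [447.  375.3  10. ] [453.6 297.8  10. ]
slot ends [464.6 346.2 105. ] [467.  328.8 105. ]
[429.94524073 326.1115368  249.85768733] [ 0.08562047 -0.99632731  0.00101387] [ 5.20225511e-01  2.01186853e-01  1.49748077e+00 -3.77269212e-04
  1.44452706e+00  2.00534484e+00]
```

```bash
python3 - <<'E'
from rig import arm, optics
from h import *
d=optics.snapshot('wrist')
q=lambda x,y,z:plane(d,100+x/2.222-.3,y/2.222-.3,z,True)
for n,b,t in (('right',(548,225),(650,200)),('left',(265,203),(170,150))):
    B=q(*b,0); Z=np.arange(50,400,5); e=[np.linalg.norm(q(*t,z)[:2]-B[:2]) for z in Z]; i=np.argmin(e); print(n,B.round(),Z[i],round(e[i],1))
E
```

```text
right [548. 239.   0.] 170 1.6
left [545. 407.   0.] 195 1.3
```

```bash
python3 -m handwheel '[{"tx":0.0585,"ty":0.011,"tz":0,"twist":0.384},{"tx":0.0585,"ty":0.011,"tz":0,"twist":0.384},{"tx":0.0585,"ty":0.011,"tz":0,"twist":0.384},{"tx":0.0585,"ty":0.011,"tz":0,"twist":0.384},{"tx":0.0585,"ty":0.011,"tz":0,"twist":0.384},{"tx":0.0585,"ty":0.011,"tz":-0.04,"twist":0.384},{"tx":0.0585,"ty":0.011,"tz":-0.07,"twist":0.384},{"tx":0.0585,"ty":0.011,"tz":-0.1,"twist":0.384},{"tx":0.0585,"ty":0.011,"tz":-0.119,"twist":0.384},{"tx":0.0585,"ty":0.011,"tz":-0.119,"twist":0.384},{"tx":0.0585,"ty":0.011,"tz":-0.119,"twist":0.384}]'
python3 - <<'E'
from rig import arm, optics
from h import *
s=arm.state(); print(s['tcp_pos'],R.from_quat(s['tool_rot']).as_matrix()[:,1],s['contact_force'])
E
```

```text
time: 3.63
tcp_pos: [487.5, 336.6, 131.1]
tool_rot: [0.973, 0.232, -0.001, 0.001]
contact_force: [0.2, 0.6, 0.6]
grip_width: 94.0
[487.45660816 336.56111167 131.13597549] [ 4.50881420e-01 -8.92583656e-01  6.01715258e-04] [0.20667398 0.56311638 0.60211513]
```

```bash
python3 -m handwheel '[{"tx":0,"ty":0,"tz":0,"twist":0},{"tx":0,"ty":0,"tz":0,"twist":0},{"tx":0,"ty":0,"tz":0,"twist":0},{"tx":0,"ty":0,"tz":0,"twist":0},{"tx":0,"ty":0,"tz":0,"twist":0},{"tx":0,"ty":0,"tz":0,"twist":0},{"tx":0,"ty":0,"tz":0,"twist":0},{"tx":0,"ty":0,"tz":0,"twist":0},{"tx":0,"ty":0,"tz":0,"twist":0},{"tx":0,"ty":0,"tz":0,"twist":0},{"tx":0,"ty":0,"tz":0,"twist":0},{"tx":0,"ty":0,"tz":0,"twist":0}]' 0.01 25
```

```text
time: 4.63
tcp_pos: [487.3, 336.6, 131.0]
tool_rot: [0.973, 0.232, -0.001, 0.001]
contact_force: [-0.2, 0.6, -0.5]
grip_width: 20.0
```

Grip holds at 20.0 mm, flat on flat. Lifting straight up, then I'll look.

```bash
python3 -m handwheel '[{"tx":0,"ty":0,"tz":0.03,"twist":0},{"tx":0,"ty":0,"tz":0.06,"twist":0},{"tx":0,"ty":0,"tz":0.1,"twist":0},{"tx":0,"ty":0,"tz":0.11,"twist":0},{"tx":0,"ty":0,"tz":0.11,"twist":0},{"tx":0,"ty":0,"tz":0.11,"twist":0}]'
python3 - <<'E'
from rig import arm, optics
from h import *
for n in ('scene','top'):
    d=optics.snapshot(n); f=d['frame'][:,:,::-1]
    c=f[40:250,150:410] if n=='scene' else f[120:260,120:330]
    cv2.imwrite(f'pics/l_{n}.png',cv2.resize(c,None,fx=3,fy=2.8 if 0 else 3,interpolation=cv2.INTER_CUBIC))
E
```

```text
time: 5.13
tcp_pos: [487.2, 336.5, 240.6]
tool_rot: [0.973, 0.232, -0.001, 0.001]
contact_force: [0.2, -0.9, -1.0]
grip_width: 19.8
```

View pics/l_scene.png

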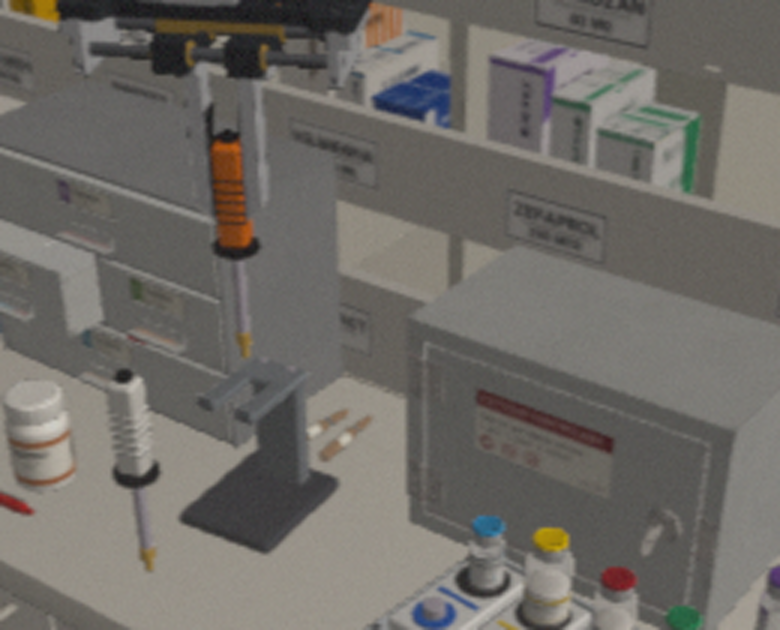

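The wand hangs upright in the jaws, clear of the fork: tip at crop (245,355), knob at (229,135). I'll check the tip's place by ray.

```bash
python3 - <<'E'
from rig import arm, optics
from h import *
d=optics.snapshot('scene')
print('tip',plane(d,150+246/3-.3,40+357/3-.3,132.6).round(1),'knob',plane(d,150+228.5/3-.3,40+134/3-.3,295.6).round(1),'collar under',plane(d,150+236/3-.3,40+248/3-.3,214.6).round(1))
print('check seat fork lips/stud blue',plane(d,150+433/3-.3,40+606/3-.3,30.5))
E
```

```text
tip [490.5 338.1 132.6] knob [486.2 334.3 295.6] collar under [490.7 339.7 214.6]
check seat fork lips/stud blue [447.19462974 148.49018758  30.5       ]
```

```bash
python3 -m handwheel '[{"tx":-0.0495,"ty":-0.291,"tz":0,"twist":0},{"tx":-0.0495,"ty":-0.291,"tz":0,"twist":0},{"tx":-0.0495,"ty":-0.291,"tz":0,"twist":0},{"tx":-0.0495,"ty":-0.291,"tz":0,"twist":0},{"tx":-0.0495,"ty":-0.291,"tz":0,"twist":0},{"tx":-0.0495,"ty":-0.291,"tz":0,"twist":0},{"tx":-0.0495,"ty":-0.291,"tz":0,"twist":0},{"tx":-0.0495,"ty":-0.291,"tz":0,"twist":0},{"tx":-0.0495,"ty":-0.291,"tz":0,"twist":0},{"tx":-0.0495,"ty":-0.291,"tz":0,"twist":0},{"tx":-0.0495,"ty":-0.291,"tz":-0.04,"twist":0},{"tx":-0.0495,"ty":-0.291,"tz":-0.075,"twist":0},{"tx":-0.0495,"ty":-0.291,"tz":-0.075,"twist":0},{"tx":-0.0495,"ty":-0.291,"tz":-0.075,"twist":0}]'
python3 - <<'E'
from rig import arm, optics
from h import *
d=optics.snapshot('wrist'); print(d['xyz'],d['orientation'],arm.state()['tcp_pos'])
f=d['frame']; cv2.imwrite('pics/w4.png',cv2.resize(f[80:290,130:410,::-1],(800,600),interpolation=cv2.INTER_CUBIC))
E
```

```text
time: 6.45
tcp_pos: [435.3, 46.6, 162.2]
tool_rot: [0.972, 0.233, -0.006, 0.0]
contact_force: [0.9, 0.0, 0.2]
grip_width: 19.6
[504.53556643  81.51299757 340.6976665 ] [ 0.84518657 -0.51753282 -0.07040843  0.1134112 ] [437.27308838  46.22742554 163.96673642]
```

View pics/w4.png

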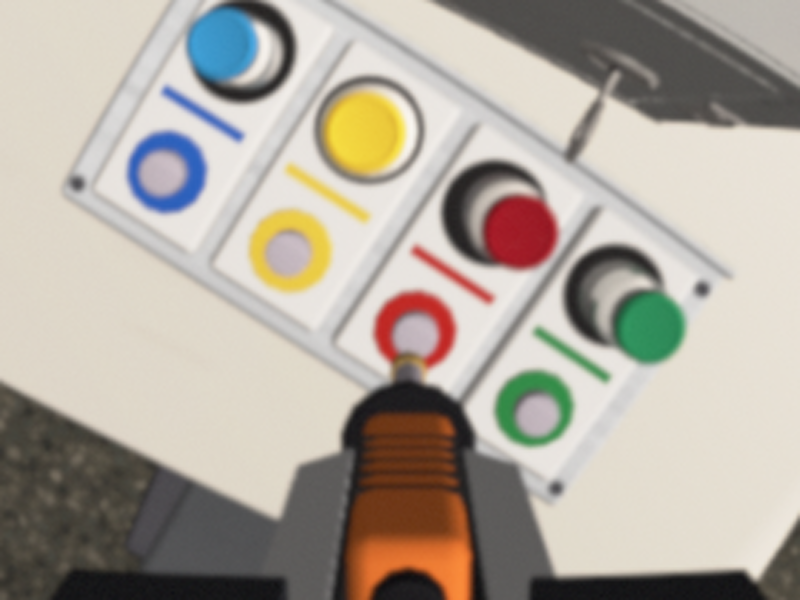

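The red stud is at crop (415,334) and the wand tip just in front of it at (408,358). Working out the remaining offset.

```bash
python3 - <<'E'
from rig import arm, optics
from h import *
d=optics.snapshot('wrist'); s=arm.state(); z=s['tcp_pos'][2]; print(s['tcp_pos'])
q=lambda x,y,z:plane(d,130+x/2.857-.3,80+y/2.857-.3,z,True).round(1)
print('tip',q(408,357,z-108+3)); 
for n,p in dict(blue=(162,172),yellow=(289,253),red=(415,334),green=(539,413)).items(): print(n,q(*p,30.5))
E
```

```text
[438.26678134  45.92593941 164.94604302]
tip [441.1  48.1  59.9]
blue [454.5 149.2  30.5]
yellow [448.6  97.3  30.5]
red [442.8  46.2  30.5]
green [437.3  -6.2  30.5]
```

```bash
python3 -m handwheel '[{"tx":0.002,"ty":-0.001,"tz":-0.01,"twist":0},{"tx":0.002,"ty":-0.001,"tz":-0.018,"twist":0},{"tx":0.002,"ty":-0.001,"tz":-0.023,"twist":0},{"tx":0.002,"ty":-0.001,"tz":-0.026,"twist":0},{"tx":0.002,"ty":-0.001,"tz":-0.028,"twist":0},{"tx":0.002,"ty":-0.001,"tz":-0.029,"twist":0},{"tx":0.002,"ty":-0.001,"tz":-0.03,"twist":0},{"tx":0.002,"ty":-0.001,"tz":-0.03,"twist":0},{"tx":0.002,"ty":-0.001,"tz":-0.03,"twist":0}]'
python3 - <<'E'
from rig import arm, optics
from h import *
import json
s=arm.state();print(s['tcp_pos'],s['contact_force'],s['ft_torque'])
d=optics.snapshot('wrist'); f=d['frame']; cv2.imwrite('pics/w5.png',cv2.resize(f[120:260,160:360,::-1],(800,560),interpolation=cv2.INTER_CUBIC))
E
```

```text
time: 7.3
tcp_pos: [440.2, 45.0, 135.2]
tool_rot: [0.973, 0.233, -0.002, 0.001]
contact_force: [-1.0, 0.2, 1.3]
grip_width: 19.8
[440.15411638  44.97797727 135.19492605] [-1.0273445   0.17192378  1.28841997] [0.11191424 0.27891942 0.01273609]
```

View pics/w5.png

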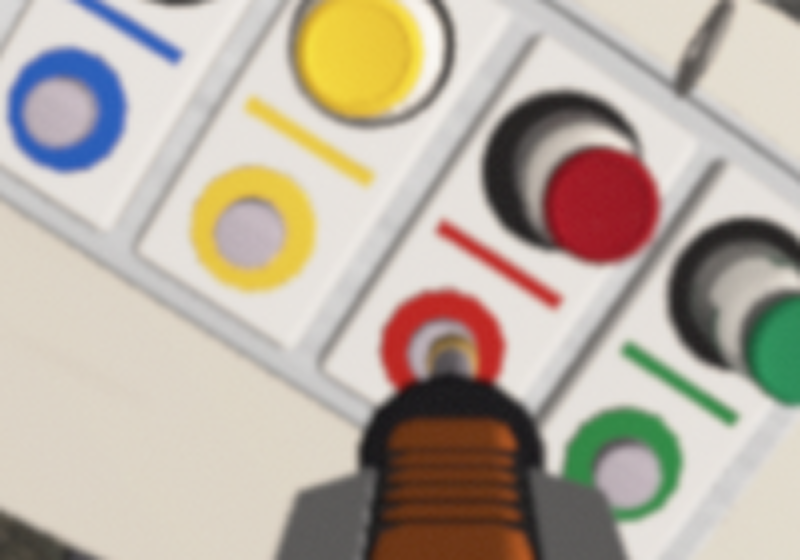

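The tip is on the red stud at about (452,350), some 2 mm off its centre towards -y. I'll hold and average the force.

```bash
python3 -m handwheel '[{"tx":0,"ty":0,"tz":0,"twist":0},{"tx":0,"ty":0,"tz":0,"twist":0},{"tx":0,"ty":0,"tz":0,"twist":0},{"tx":0,"ty":0,"tz":0,"twist":0},{"tx":0,"ty":0,"tz":0,"twist":0},{"tx":0,"ty":0,"tz":0,"twist":0}]'
python3 - <<'E'
from rig import arm, optics
import numpy as np
F=[];Z=[]
for i in range(10):
    optics.snapshot('top'); s=arm.state(); F.append(s['contact_force'][2]); Z.append(s['tcp_pos'][2])
print(s['time'],np.mean(F),np.std(F)/3.2,np.mean(Z),s['tcp_pos'])
E
```

```text
time: 7.85
tcp_pos: [440.2, 45.0, 135.2]
tool_rot: [0.973, 0.233, -0.002, 0.001]
contact_force: [0.1, 0.9, 2.5]
grip_width: 19.9
8.35 1.718825280721364 0.1163029948279798 135.18693441099475 [440.16118426  44.96063237 135.17362512]
```

Mean force 1.7 N plus the wand's 0.6 N weight gives 2.3 N, or 3.3 mm pressed, which matches the kinematics. It was held for over 1.2 s. Next is yellow.

```bash
python3 -m handwheel '[{"tx":0,"ty":0,"tz":0.006,"twist":0},{"tx":0,"ty":0,"tz":0.018,"twist":0},{"tx":0,"ty":0,"tz":0.018,"twist":0},{"tx":0.005,"ty":0.0535,"tz":0.018,"twist":0},{"tx":0.005,"ty":0.0535,"tz":0.018,"twist":0},{"tx":0.005,"ty":0.0535,"tz":0.018,"twist":0},{"tx":0.005,"ty":0.0535,"tz":0.018,"twist":0},{"tx":0.005,"ty":0.0535,"tz":0.018,"twist":0},{"tx":0.005,"ty":0.0535,"tz":0.010,"twist":0},{"tx":0.005,"ty":0.0535,"tz":0.005,"twist":0},{"tx":0.005,"ty":0.0535,"tz":0.003,"twist":0},{"tx":0.005,"ty":0.0535,"tz":0.0015,"twist":0},{"tx":0.005,"ty":0.0535,"tz":0,"twist":0},{"tx":0.005,"ty":0.0535,"tz":-0.0002,"twist":0},{"tx":0.005,"ty":0.0535,"tz":-0.0002,"twist":0},{"tx":0.005,"ty":0.0535,"tz":-0.0002,"twist":0}]'
python3 -m handwheel '[{"tx":0,"ty":0,"tz":0,"twist":0},{"tx":0,"ty":0,"tz":0,"twist":0},{"tx":0,"ty":0,"tz":0,"twist":0},{"tx":0,"ty":0,"tz":0,"twist":0},{"tx":0,"ty":0,"tz":0,"twist":0},{"tx":0,"ty":0,"tz":0,"twist":0}]'
python3 - <<'E'
from rig import arm, optics
from h import *
F=[]
for i in range(10):
    d=optics.snapshot('wrist'); s=arm.state(); F.append(s['contact_force'][2])
print(s['time'],np.mean(F),s['tcp_pos'])
f=d['frame']; cv2.imwrite('pics/w6.png',cv2.resize(f[120:260,160:360,::-1],(800,560),interpolation=cv2.INTER_CUBIC))
E
```

```text
time: 9.68
tcp_pos: [445.1, 98.3, 135.2]
tool_rot: [0.973, 0.233, -0.002, 0.001]
contact_force: [-1.1, -1.2, 1.7]
grip_width: 20.1
time: 10.18
tcp_pos: [445.1, 98.3, 135.2]
tool_rot: [0.973, 0.233, -0.002, 0.001]
contact_force: [-1.2, -1.7, 1.8]
grip_width: 19.6
10.6833 1.9255647227716477 [445.09563701  98.35117703 135.1619598 ]
```

View pics/w6.png

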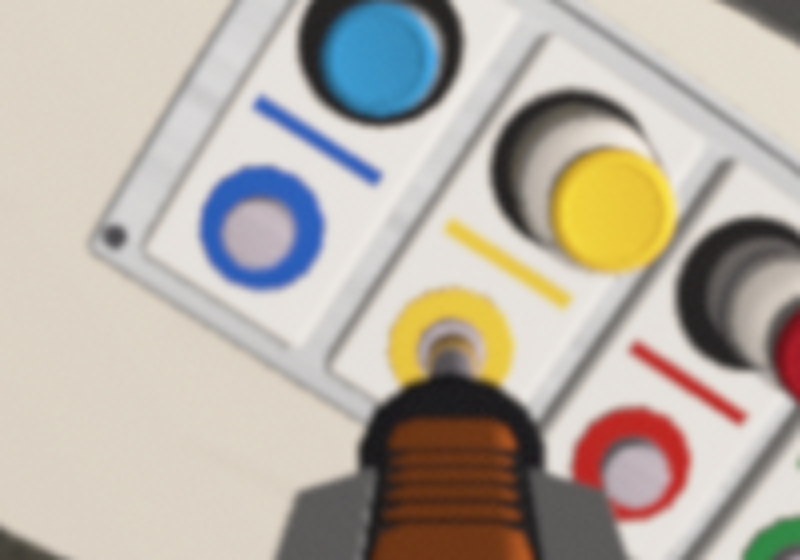

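The tip is centred on the yellow stud and has been held for over a second at 2.5 N (1.93 N measured plus the wand's weight). Next is green, hopping well over red.

```bash
python3 -m handwheel '[{"tx":0,"ty":0,"tz":0.006,"twist":0},{"tx":0,"ty":0,"tz":0.03,"twist":0},{"tx":0,"ty":0,"tz":0.03,"twist":0},{"tx":-0.0116,"ty":-0.1033,"tz":0.03,"twist":0},{"tx":-0.0116,"ty":-0.1033,"tz":0.03,"twist":0},{"tx":-0.0116,"ty":-0.1033,"tz":0.03,"twist":0},{"tx":-0.0116,"ty":-0.1033,"tz":0.03,"twist":0},{"tx":-0.0116,"ty":-0.1033,"tz":0.03,"twist":0},{"tx":-0.0116,"ty":-0.1033,"tz":0.03,"twist":0},{"tx":-0.0116,"ty":-0.1033,"tz":0.018,"twist":0},{"tx":-0.0116,"ty":-0.1033,"tz":0.01,"twist":0},{"tx":-0.0116,"ty":-0.1033,"tz":0.005,"twist":0},{"tx":-0.0116,"ty":-0.1033,"tz":0.003,"twist":0},{"tx":-0.0116,"ty":-0.1033,"tz":0.0015,"twist":0},{"tx":-0.0116,"ty":-0.1033,"tz":0,"twist":0},{"tx":-0.0116,"ty":-0.1033,"tz":-0.0001,"twist":0},{"tx":-0.0116,"ty":-0.1033,"tz":-0.0001,"twist":0}]'
python3 -m handwheel '[{"tx":0,"ty":0,"tz":0,"twist":0},{"tx":0,"ty":0,"tz":0,"twist":0},{"tx":0,"ty":0,"tz":0,"twist":0},{"tx":0,"ty":0,"tz":0,"twist":0},{"tx":0,"ty":0,"tz":0,"twist":0},{"tx":0,"ty":0,"tz":0,"twist":0},{"tx":0,"ty":0,"tz":0,"twist":0}]'
python3 - <<'E'
from rig import arm, optics
from h import *
F=[]
for i in range(10):
    d=optics.snapshot('wrist'); s=arm.state(); F.append(s['contact_force'][2])
print(s['time'],np.mean(F),s['tcp_pos'],s['tool_rot'])
f=d['frame']; cv2.imwrite('pics/w7.png',cv2.resize(f[120:260,160:360,::-1],(800,560),interpolation=cv2.INTER_CUBIC))
E
```

```text
time: 12.1
tcp_pos: [433.6, -4.7, 135.4]
tool_rot: [0.973, 0.233, -0.002, 0.001]
contact_force: [-1.1, 1.4, 1.1]
grip_width: 19.3
time: 12.68
tcp_pos: [433.7, -4.8, 135.4]
tool_rot: [0.973, 0.233, -0.002, 0.001]
contact_force: [-1.1, 0.2, 1.6]
grip_width: 20.0
13.1833 1.963687235769708 [433.62623575  -4.76029437 135.37192829] [ 0.97256917  0.23260162 -0.00201919  0.00127164]
```

View pics/w7.png

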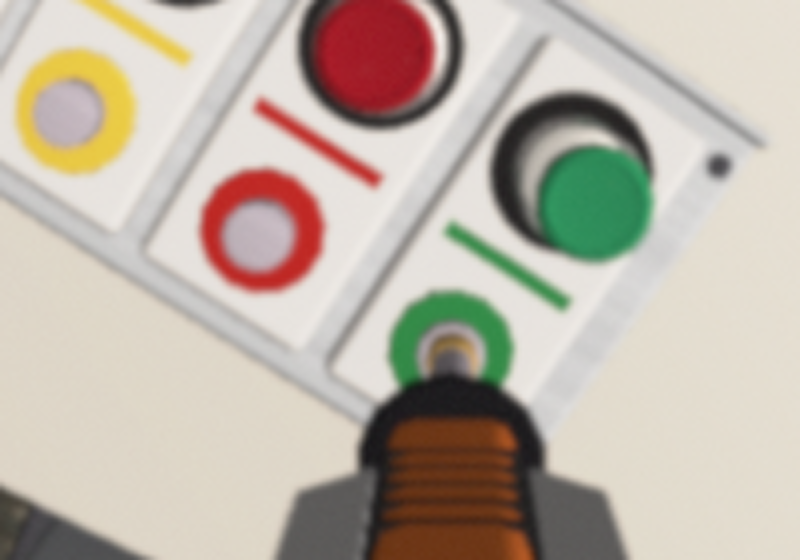

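The green stud is pressed and the tip is centred. Lifting and carrying the wand back over the holder.

```bash
python3 -m handwheel '[{"tx":0,"ty":0,"tz":0.006,"twist":0},{"tx":0,"ty":0,"tz":0.04,"twist":0},{"tx":0,"ty":0,"tz":0.08,"twist":0},{"tx":0,"ty":0,"tz":0.11,"twist":0},{"tx":0,"ty":0,"tz":0.11,"twist":0},{"tx":0.0537,"ty":0.3414,"tz":0.11,"twist":0},{"tx":0.0537,"ty":0.3414,"tz":0.11,"twist":0},{"tx":0.0537,"ty":0.3414,"tz":0.11,"twist":0},{"tx":0.0537,"ty":0.3414,"tz":0.11,"twist":0},{"tx":0.0537,"ty":0.3414,"tz":0.11,"twist":0},{"tx":0.0537,"ty":0.3414,"tz":0.11,"twist":0},{"tx":0.0537,"ty":0.3414,"tz":0.11,"twist":0},{"tx":0.0537,"ty":0.3414,"tz":0.11,"twist":0},{"tx":0.0537,"ty":0.3414,"tz":0.11,"twist":0},{"tx":0.0537,"ty":0.3414,"tz":0.11,"twist":0},{"tx":0.0537,"ty":0.3414,"tz":0.11,"twist":0},{"tx":0.0537,"ty":0.3414,"tz":0.11,"twist":0}]'
python3 - <<'E'
from rig import arm
from h import *
s=arm.state();print(s['tcp_pos'],s['tool_rot'])
E
```

```text
time: 14.6
tcp_pos: [486.9, 335.0, 244.8]
tool_rot: [0.973, 0.232, -0.003, 0.002]
contact_force: [0.4, 0.3, -0.8]
grip_width: 20.2
[486.9399883  335.0348585  244.81217975] [ 0.97264786  0.23225881 -0.00278555  0.0020544 ]
```

```bash
python3 -m handwheel '[{"tx":0.0003,"ty":0.0015,"tz":-0.01,"twist":0},{"tx":0.0003,"ty":0.0015,"tz":-0.01,"twist":0},{"tx":0.0003,"ty":0.0015,"tz":-0.01,"twist":0},{"tx":0.0003,"ty":0.0015,"tz":-0.01,"twist":0}]'
```

```text
time: 14.93
tcp_pos: [487.2, 335.6, 234.8]
tool_rot: [0.973, 0.232, -0.003, 0.002]
contact_force: [0.9, -0.2, -0.4]
grip_width: 19.8
```

```bash
python3 -m handwheel '[{"tx":0.0002,"ty":0.001,"tz":-0.005,"twist":0},{"tx":0.0002,"ty":0.001,"tz":-0.01,"twist":0},{"tx":0.0002,"ty":0.001,"tz":-0.025,"twist":0},{"tx":0.0002,"ty":0.001,"tz":-0.045,"twist":0},{"tx":0.0002,"ty":0.001,"tz":-0.065,"twist":0},{"tx":0.0002,"ty":0.001,"tz":-0.08,"twist":0},{"tx":0.0002,"ty":0.001,"tz":-0.09,"twist":0},{"tx":0.0002,"ty":0.001,"tz":-0.095,"twist":0},{"tx":0.0002,"ty":0.001,"tz":-0.099,"twist":0},{"tx":0.0002,"ty":0.001,"tz":-0.102,"twist":0},{"tx":0.0002,"ty":0.001,"tz":-0.103,"twist":0},{"tx":0.0002,"ty":0.001,"tz":-0.103,"twist":0},{"tx":0.0002,"ty":0.001,"tz":-0.103,"twist":0}]'
```

```text
time: 16.02
tcp_pos: [487.8, 336.8, 132.5]
tool_rot: [0.973, 0.232, -0.002, 0.002]
contact_force: [-0.3, -0.7, -0.7]
grip_width: 19.6
```

```bash
python3 -m handwheel '[{"tx":-0.0004,"ty":-0.0002,"tz":-0.0008,"twist":0},{"tx":-0.0004,"ty":-0.0002,"tz":-0.0013,"twist":0},{"tx":-0.0004,"ty":-0.0002,"tz":-0.0013,"twist":0},{"tx":-0.0004,"ty":-0.0002,"tz":-0.0013,"twist":0},{"tx":-0.0004,"ty":-0.0002,"tz":-0.0013,"twist":0}]'
python3 - <<'E'
from rig import arm, optics
from h import *
F=[]
for i in range(6):
    d=optics.snapshot('top'); s=arm.state(); F.append(s['contact_force'])
print(s['time'],np.mean(F,0),s['tcp_pos'])
E
```

```text
time: 16.43
tcp_pos: [487.8, 336.8, 132.0]
tool_rot: [0.973, 0.232, -0.002, 0.002]
contact_force: [0.2, -0.3, 4.1]
grip_width: 19.9
16.7333 [-0.26840944 -0.43739629  5.59524872] [487.77451254 336.80175238 131.94388742]
```

Seated: contact at 132.0 mm with 5.6 N, so the wand slid down about 0.8 mm in the grip. Releasing.

```bash
python3 -m handwheel '[{"tx":0,"ty":0,"tz":0.0005,"twist":0},{"tx":0,"ty":0,"tz":0.0005,"twist":0},{"tx":0,"ty":0,"tz":0.0005,"twist":0},{"tx":0,"ty":0,"tz":0.0005,"twist":0},{"tx":0,"ty":0,"tz":0.0005,"twist":0},{"tx":0,"ty":0,"tz":0.0005,"twist":0},{"tx":0,"ty":0,"tz":0.0005,"twist":0},{"tx":0,"ty":0,"tz":0.0005,"twist":0},{"tx":0,"ty":0,"tz":0.0005,"twist":0},{"tx":0,"ty":0,"tz":0.0005,"twist":0}]' 0.08
python3 -m handwheel '[{"tx":0,"ty":0,"tz":0.02,"twist":0},{"tx":0,"ty":0,"tz":0.05,"twist":0},{"tx":0,"ty":0,"tz":0.08,"twist":0},{"tx":0,"ty":0,"tz":0.12,"twist":0},{"tx":0,"ty":0,"tz":0.12,"twist":0},{"tx":-0.1,"ty":-0.03,"tz":0.12,"twist":0},{"tx":-0.1,"ty":-0.03,"tz":0.12,"twist":0},{"tx":-0.1,"ty":-0.03,"tz":0.12,"twist":0},{"tx":-0.1,"ty":-0.03,"tz":0.12,"twist":0},{"tx":-0.1,"ty":-0.03,"tz":0.12,"twist":0}]'
python3 - <<'E'
from rig import arm, optics
from h import *
d=optics.snapshot('scene')['frame'][60:260,170:410,::-1]; w=optics.snapshot('wrist')['frame'][:200,140:460,::-1]; t=optics.snapshot('top')
cv2.imwrite('pics/fin.png',np.hstack([cv2.resize(d,(440,367),interpolation=cv2.INTER_CUBIC),cv2.resize(w,(360,225)) .copy() if 0 else cv2.copyMakeBorder(cv2.resize(w,(360,225)),0,142,0,0,cv2.BORDER_CONSTANT)]))
print(blobs(t,'orange')[0])
for col in ('blue','yellow','red','green'): print(col,[c for st,c in blobs(t,col)[0] if 270<c[0]<380 and 165<c[1]<230])
E
```

```text
time: 17.57
tcp_pos: [487.8, 336.8, 132.5]
tool_rot: [0.973, 0.232, -0.002, 0.002]
contact_force: [0.5, -0.5, -0.4]
grip_width: 79.7
time: 18.4
tcp_pos: [387.4, 306.8, 253.1]
tool_rot: [0.973, 0.232, -0.001, 0.002]
contact_force: [0.6, 1.0, 0.3]
grip_width: 79.9
[([446, 25, 40, 13, 195], [465.2, 31.2]), ([512, 73, 8, 7, 30], [516.1, 76.5]), ([522, 73, 12, 7, 48], [527.6, 76.0]), ([536, 73, 12, 7, 72], [541.5, 75.7]), ([544, 113, 11, 11, 94], [548.9, 118.0]), ([177, 163, 18, 18, 139], [185.1, 170.8]), ([506, 179, 8, 5, 16], [509.4, 180.6]), ([535, 186, 9, 4, 19], [539.4, 187.5])]
blue [[292.2, 177.5], [287.4, 204.8]]
yellow [[317.8, 178.5], [313.8, 196.7], [311.7, 207.8]]
red [[343.4, 182.1], [337.6, 199.8], [336.0, 210.9]]
green [[367.5, 186.2], [360.4, 214.0]]
```

View pics/fin.png

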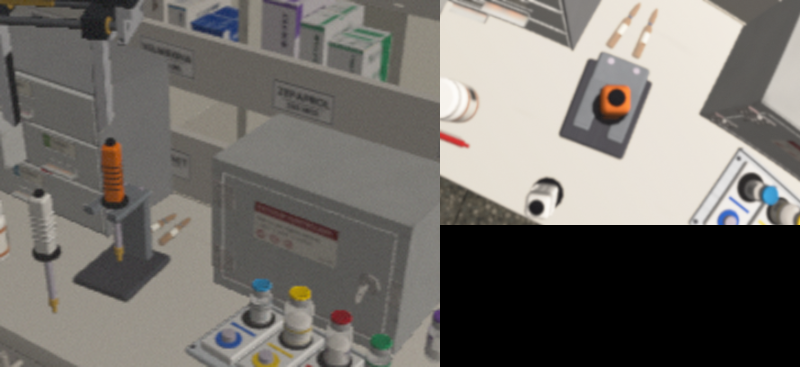

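The wand hangs upright in the fork with its collar seated. The gripper is clear, and the vial caps sit at the same pixels as before. Handing in.

```bash
python3 -c "
from rig import arm
print(arm.hand_in())"
```

```text
the job is handed in; nothing more can be done
None
```

I read in the red, yellow and green vials in that order, hung the wand back in the holder and handed in at about 18.5 s. `hand_in` gives no verdict, so what follows rests on my own checks.

- **Presses:** The wand's tip held each stud down about 3.3–3.6 mm of its 7 mm (2.3–2.6 N, from the wrist force plus the wand's weight) for over a second. The tip was centred on yellow and green, and about 2 mm off centre on red, still on the stud.
- **Blue stud and vials:** The blue stud was never touched. All four vial caps ended within 0.2 pixel of where they started in the top view.
- **Wand:** The last picture shows it upright in the fork with its collar resting on it, and the gripper open and well clear.

**Disagreements:**
- The collar touched the fork with the gripper about 1 mm higher than when I picked the wand up. I take it the wand slid down slightly in the grip. That also fits the forces, which showed slightly deeper presses than the arm position alone would give.
- The cameras disagreed with each other by up to about 4 mm.
- One move was refused because its rows lacked two keys; nothing moved.

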